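# Put the long battery pack under test

## Robot

A 6-joint arm with a two-finger parallel gripper is mounted at the origin on the work surface. World frame = base frame: x ahead of the robot, y to its left, z up, the work surface at z = 0. Lengths are in mm, angles in degrees, forces in N, time in s.
With the tool pointing down it reaches from about 350 to 775 mm from the base axis. Payload 5.5 kg.
Tool frame: the origin (TCP) lies between the finger pads; the fingertips stand 17 mm ahead of it and the grasp point (between the pads) lies 2 mm behind it; x points along the fingers, y is the direction in which the jaws open and shut, and the axes are right-handed (so a half turn about x gives the same grasp; the last joint's range is limited). The gripper opens to 85 mm and grips with 20 to 120 N. Pads are 22 mm wide; open, the fingers measure 114 mm over their backs; the gripper's body (76 mm by 85 mm) begins 54 mm behind the grasp point. The pads swing forward as they close: fully open they stand 13 mm farther back than shut.
Start: joints at [59.84, 17.945, 2.641, 74.691, 0, 82.002], TCP at [216.932, 532.551, 248.323] pointing down, gripper open.
Joint ranges: [-158.12, 158.12], [-49.38, 96.58], [-58.88, 72.47], [-126.05, 133.96], [-84.25, 85.87], [-180, 180]. Speed limits (degrees/s): [147.25, 147.25, 180, 180, 180, 180].

## Interface

Orientations are given as a 3x3 rotation matrix whose columns are the frame's x, y, z axes.
In Python, from bench import arm gives the robot as it stands.
- The arm moves only by the tool send_rows, never from a script. Its argument "plan" is one flat list of numbers, 5 for each row, row after row: the closure, from 0 (fully open) to 1 (shut), then the shift along the tool's x, y, z in mm, then the turn about the tool's x in rad. In form: [claw, dx, dy, dz, twist, claw, dx, dy, dz, twist, ...]. A call has exactly 5 rows; each row shifts and turns the commanded pose from where the row before left it, along the tool's axes as they then stand; what a row does not reach is not made up. A row lasts 1/10 s, in which the tool goes at most 50 mm and 8.59 degrees, less where a joint would pass 70% of its speed; a pose out of reach is approached as far as the arm can. A call with a gripper value outside its range is refused whole. The fingers move at their own pace and stop on an object; "newtons" is the grip in N (left out, the last holds). Time passes only in rows, so rows that do not move let the fingers close, or fill a call up. It gives the time, the measured TCP pose, the force and the opening at its end, in the units of the state.
- arm.get_obs(): the state, without advancing time (a new reading comes with each control period).
- arm.get_image(name): name is "side" or "top"; returns (picture, depth): 480x640x3 uint8, red, green, blue; 480x640 float32, mm along the optical axis (not along the pixel's ray), 0 where there is no reading.
- arm.calibration(name): a dict with "vertical_fov" (degrees; the focal length in pixels is half the picture's height over the tangent of half this angle, whatever the lens; pixels are square), "cx", "cy" (the principal point, pixels), "world_from_camera" (4x4, takes a point from camera to world coordinates). Camera axes: x right, y down, z forward; pixel columns grow to the right and rows downward; lengths in mm; the calibration is good to about 2 mm. A picture is of the moment at which its call begins. calibration takes no time and is no camera call.
- arm.close_job(): hands the job in, once; it reports no verdict.
Trained networks look in the newest picture that a camera, given by its name, has taken for a name from the list of things; names that differ only in an ending like _2 or _b are one class to them, and where a whole thing is asked for, a point or a joint stands for the part that bears it (a point fixed in the world has none). Each returns a list of dicts, best first, with "p" (0 to 1); they miss things now and then, are a little off and sometimes report something else, mostly with a low value. They report only what shows in the picture. A call takes as long as a camera call. They do not tell look-alikes from the thing itself.
- arm.silhouettes(camera, label): "region" (480x640 bool, what is visible of it).
- arm.pinpoint(camera, label): "xyz" ([x, y, z] in mm, in the coordinates of the camera as it stood for that picture, good to about 4 mm: a listed point, or the origin of a listed thing).
The state is a dict: "time_s": time; "joint_positions": joint angles; "qvel": joint speeds; "joint_efforts": joint torques, N m; "tool_pos": TCP position; "ee_rot": TCP orientation; "wrist_force": force on the tool from outside, world axes, zero at the start; "wrist_torque": the same for the moment, N m; "opening": finger opening in mm.
Only numpy, scipy, OpenCV 4.12 (cv2) and the standard library are available. Lean on these libraries where they do the work, as an engineer would, in place of code of your own. Each camera call takes 0.05 s, during which the arm holds its last target. There are 200 camera calls.

## Task

Test the long battery pack. First slide the battery tester's cover fully open; then turn the parts carousel by its pegs until the long pack, still on the disc, is at the front of the stand beside the metal mark, out from under the wire guard. Pick the pack up, set it down flat (not dropped) in the tester's well and slide the cover fully shut; leave the other parts on the carousel, and the bottle, wrench and screwdriver on the bench where they are.

Things in the scene. Friction and masses are not known exactly. Their poses are not given: they have to be found in the camera images.
- tester: Battery tester, fixed grey box 130 (x) x 290 (y) x 64 high, origin at the centre of its underside, z up; left or right of the robot. The -y half holds an open square well, the solid +y half carries the open cover. Steel rails 6 wide along y at x = -62 and 62, tops 74 above the bench.
- well (a point): Centre of the floor of the tester's well, 18 above the bench, at the tester's x = 0, y = -75; axes as tester. The well is 100 x 100, its rim 64 above the bench, walls 15 or more thick.
- cover (a joint): Aluminium cover plate 117 (x) x 116 (y) x 6, top 70 above the bench, slides along the tester's y. In metres: 0 = fully shut over the well (end stop), 0.13 = fully open (end stop, moved towards the tester's +y). Starts up to 0.03 open, has about 2.5 N of friction, stays where it is left.
- cover_handle (a point): Centre of the black upright rib on top of the cover: 50 long (tester's x), 14 thick (tester's y, the sliding direction), 30 high from the cover; this point is 85 above the bench and the rib's top 100. Moves with the cover. Axes as tester.
- stand: Fixed stand of the parts carousel: round dark base, 310 diameter, 10 thick; steel post in the middle, 32 diameter, up to 78. Origin at the centre of its underside, z up. Its FRONT is its -x side, roughly towards the robot. A wire guard 75 to 81 above the bench (half ring of radius 150, spokes to the post) roofs all that is more than 85 degrees either side of the front.
- front_mark (a point): Small metal mark on the edge of the stand's base, at its front, at the stand's x = -144, y = 0. The guard's three wire uprights stand at radius 150: at 85 degrees either side of this front and at the back.
- disc (a joint): Angle of the carousel's disc (rad), 0 at the start, positive anticlockwise from above, stops at -3.1 and 3.1; about 0.06 N m of friction, stays where left. Grey disc, 270 diameter, top 22 above the bench, about the stand's centre. Four radial ridges (tops at 34) part four pockets; parts stand at radius 85 mid-pocket. The long pack starts 70 to 110 degrees left or right of the front.
- peg0 (a point): One of the four aluminium pegs that turn the disc: upright, round, 14 diameter, top 70 above the bench, at radius 120, over the outer ends of the ridges, 45 degrees from the middle of the pockets on either side. This point is on its axis, 62 above the bench. It turns with the disc and passes under the guard.
- peg1 (a point): One of the four aluminium pegs that turn the disc: upright, round, 14 diameter, top 70 above the bench, at radius 120, over the outer ends of the ridges, 45 degrees from the middle of the pockets on either side. This point is on its axis, 62 above the bench. It turns with the disc and passes under the guard.
- peg2 (a point): One of the four aluminium pegs that turn the disc: upright, round, 14 diameter, top 70 above the bench, at radius 120, over the outer ends of the ridges, 45 degrees from the middle of the pockets on either side. This point is on its axis, 62 above the bench. It turns with the disc and passes under the guard.
- peg3 (a point): One of the four aluminium pegs that turn the disc: upright, round, 14 diameter, top 70 above the bench, at radius 120, over the outer ends of the ridges, 45 degrees from the middle of the pockets on either side. This point is on its axis, 62 above the bench. It turns with the disc and passes under the guard.
- long_pack_center (a point): Centre of the long battery pack: black block 72 (its x) x 36 (its y) x 40 high (z up), the top 6 mm a grey step 62 x 26; about 0.3 kg. The centre is 20 above what it stands on. It stands upright on the disc with its long side within about 30 degrees of the radius.
- short_pack_center (a point): Centre of the other, shorter pack: alike, but 46 (its x) x 36 x 40. Not wanted.
- gear_center (a point): Centre of a steel gear with hub, 50 diameter, 32 high, on the disc. Not wanted.
- chuck_center (a point): Centre of a dark steel drill chuck, 38 diameter, 38 high, on the disc. Not wanted.
- oil_bottle: Bystander, not to be disturbed: orange plastic bottle with white cap, 54 diameter, 150 high, standing. Sizes in mm; origin at its underside.
- screwdriver: Bystander, not to be disturbed: screwdriver lying on the bench between the two machines. Sizes in mm; origin at its underside.
- wrench: Bystander, not to be disturbed: steel open wrench lying on the bench between the two machines. Sizes in mm; origin at its underside.
Not all that is in view belongs to the job. Leave any blue or brown look-alike of the part that bears gear_center alone.

How it is judged:
By the outcome, as a careful person would: the job done as asked, in the order asked, and still so for the second after the job is handed in, with the robot touching nothing.
It also fails if it takes over 72 s, if anything falls off the work surface, if the arm or the gripper's body presses on something with over 40 N, if the wrist force passes 120 N, or if a joint passes its speed limit or range.

## Working session

There is one attempt and no reset: what is moved stays moved. The work goes in short steps, Python scripts to look and compute and a tool call to move; the robot and the scene stay as the last step left them, time stands still between calls to the robot, and variables do not carry over. Pictures are saved under pics/ and viewed, about 8 in all and at most 12, crops included, and the job is handed in when it is done.

Besides the shell and the picture viewer there is one more tool, called after "Request:" in YAML: its name, and indented under it one key for each argument. send_rows: Moves the arm, as the interface text tells. Its arguments: {"type":"object","properties":{"plan":{"type":"array","items":{"type":"number"}},"newtons":{"type":"number"}},"required":["plan"]}

```bash
mkdir -p pics; cat > h.py <<'E'
import numpy as np, cv2
from bench import arm
def w(cam,p):
    T=np.array(arm.calibration(cam)["world_from_camera"]); return (T@np.r_[p,1])[:3]
def find(cam,l,n=2):
    return [(round(d["p"],2),w(cam,d["xyz"]).round(1).tolist()) for d in arm.pinpoint(cam,l)[:n]]
def px(cam,P):
    c=arm.calibration(cam);T=np.linalg.inv(np.array(c["world_from_camera"]));q=(T@np.r_[P,1])[:3]
    f=240/np.tan(np.radians(c["vertical_fov"]/2));return q[:2]/q[2]*f+[c["cx"],c["cy"]]
def cloud(cam,d):
    c=arm.calibration(cam);T=np.array(c["world_from_camera"]);f=240/np.tan(np.radians(c["vertical_fov"]/2))
    v,u=np.mgrid[:480,:640];P=np.stack([(u-c["cx"])/f*d,(v-c["cy"])/f*d,d],-1)
    return P@T[:3,:3].T+T[:3,3]
def save(n,im): cv2.imwrite(f"pics/{n}.png",im[...,::-1])
E
python3 - <<'E'
from h import *
o=arm.get_obs(); print(o["time_s"],o["tool_pos"],o["ee_rot"],o["opening"])
for c in("top","side"):
    im,d=arm.get_image(c); save(c+"0",im); print(c,np.array(arm.calibration(c)["world_from_camera"]).round(2).tolist())
    for l in "tester well cover_handle stand front_mark peg0 long_pack_center short_pack_center gear_center chuck_center oil_bottle screwdriver wrench".split():
        print(l,find(c,l,5 if l in("peg0","gear_center") else 2))
E
```

```text
0.0 [216.67699071 532.07506354 247.40676764] [[-9.24916835e-04  3.77239425e-01  9.26115307e-01]
 [-1.61458803e-03  9.26113932e-01 -3.77240477e-01]
 [-9.99998269e-01 -1.84421076e-03 -2.47492107e-04]] 85.3763866073677
top [[0.02, -0.97, 0.22, 310.42], [-1.0, -0.02, 0.0, 65.49], [-0.0, -0.22, -0.98, 1145.13], [0.0, 0.0, 0.0, 1.0]]
tester [(0.78, [522.6, -214.7, -4.1])]
well []
cover_handle [(0.62, [526.8, -272.5, 84.0]), (0.58, [480.3, 129.4, 58.8])]
stand [(0.88, [542.4, 232.5, -2.4])]
front_mark [(0.85, [395.1, 220.9, 11.4])]
peg0 [(0.89, [439.4, 300.6, 57.3]), (0.88, [481.0, 128.1, 60.7]), (0.56, [642.5, 176.0, 61.3])]
long_pack_center [(0.97, [563.4, 148.8, 41.5])]
short_pack_center [(0.53, [523.8, 320.3, 39.8])]
gear_center [(0.83, [515.2, 494.2, 17.5]), (0.78, [619.1, 256.6, 37.8]), (0.69, [280.4, 282.8, 12.9]), (0.61, [295.4, 191.8, 12.9])]
chuck_center [(0.72, [437.4, 299.2, 60.1]), (0.55, [462.7, 213.8, 37.4])]
oil_bottle [(0.66, [765.1, 20.2, -2.4])]
screwdriver [(0.92, [374.4, -8.4, 4.3])]
wrench [(0.71, [613.0, -5.9, 2.4])]
side [[-1.0, -0.03, 0.06, 461.24], [-0.06, 0.72, -0
[... 204 characters left out ...]
459.7, 214.3, 41.4])]
front_mark [(0.92, [395.6, 219.8, 14.4]), (0.28, [521.4, 320.5, 43.3])]
peg0 [(0.81, [439.3, 295.6, 63.2]), (0.77, [601.3, 340.7, 60.8]), (0.68, [646.2, 174.0, 65.2]), (0.61, [479.9, 131.0, 60.2])]
long_pack_center [(0.94, [560.7, 152.1, 37.5])]
short_pack_center [(0.95, [521.2, 318.9, 40.9]), (0.47, [377.3, -6.7, -7.6])]
gear_center [(0.87, [518.7, 497.5, 14.7]), (0.68, [276.3, 279.8, 17.7]), (0.64, [292.6, 200.5, 14.7]), (0.57, [622.1, 262.3, 36.8])]
chuck_center [(0.51, [458.4, 211.4, 43.1])]
oil_bottle [(0.85, [768.6, 20.5, -0.3]), (0.31, [479.1, 130.8, 64.9])]
screwdriver [(0.81, [378.4, -5.4, -4.9])]
wrench [(0.7, [614.7, 0.2, -1.4]), (0.64, [647.2, 177.6, 66.9])]
```

```bash
ls -R . | head -20
```

```text
.:
h.py
pics

./pics:
side0.png
top0.png
```

View pics/top0.png

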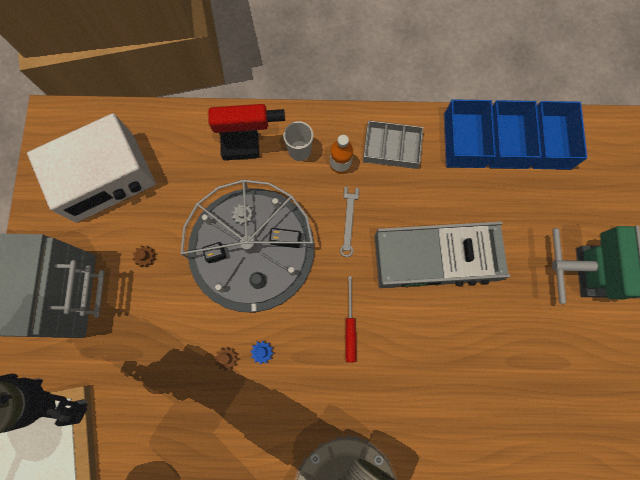

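```bash
cat > m.py <<'E'
from h import *
def rect(P,lo,hi,box):
    m=(P[...,2]>lo)&(P[...,2]<hi)&(P[...,0]>box[0])&(P[...,0]<box[1])&(P[...,1]>box[2])&(P[...,1]<box[3])
    Q=P[m][:,:2].astype(np.float32); return len(Q),cv2.minAreaRect(Q),Q.mean(0)
E
python3 - <<'E'
from m import *
for c in("top","side"):
    im,d=arm.get_image(c); P=cloud(c,d)
    print("tester",rect(P,55,78,(380,680,-420,0)))
    print("handle",rect(P,93,106,(380,680,-420,0)))
    print("pack",rect(P,54,67,(510,610,105,195)))
    h=[s for s in arm.silhouettes(c,"cover_handle")]
    s=arm.silhouettes(c,"long_pack_center")
    if s:
        r=s[0]["region"]&(d>0); Q=P[r]; Q=Q[(Q[:,2]>50)&(Q[:,2]<72)]; print("sil",len(Q),cv2.minAreaRect(Q[:,:2].astype(np.float32)),Q.mean(0), np.percentile(Q[:,2],[10,50,90]))
    for n,p in dict(long=(562,150,60),gearT=(620,259,54)).items(): print(n,px(c,p))
im,_=arm.get_image("top");x,y=px("top",(540,230,40)).astype(int)
save("crop",cv2.resize(im[y-110:y+110,x-120:x+120],None,fx=2.7,fy=2.7,interpolation=3))
E
```

```text
tester (6742, ((525.561279296875, -217.15130615234375), (132.02728271484375, 292.0162658691406), 4.609591484069824), array([ 524.42145, -211.06087], dtype=float32))
handle (141, ((529.9854736328125, -270.7377624511719), (49.485862731933594, 14.707066535949707), 4.417640209197998), array([ 529.3825, -269.9167], dtype=float32))
pack (326, ((559.8778686523438, 150.4164581298828), (71.13736724853516, 35.174015045166016), 84.09329986572266), array([562.21045, 151.19255], dtype=float32))
sil 364 ((560.4678955078125, 150.34902954101562), (71.1383056640625, 36.28691101074219), 83.87218475341797) [562.05170373 150.48531491  59.25313008] [53.97981618 60.04622919 63.01810458]
long [284.05892129 235.06429419]
gearT [239.41129849 211.12196506]
tester (3412, ((525.3084106445312, -213.60208129882812), (129.4537811279297, 301.2437744140625), 4.230482578277588), array([ 524.47986, -193.092  ], dtype=float32))
handle (73, ((530.8358154296875, -266.2994384765625), (49.06352996826172, 21.637374877929688), 12.193732261657715), array([ 530.9496 , -264.95892], dtype=float32))
pack (314, ((561.9915771484375, 156.43609619140625), (71.41043853759766, 36.05500411987305), 81.82970428466797), array([561.6186 , 157.78969], dtype=float32))
sil 345 ((562.11865234375, 156.11082458496094), (73.72184753417969, 33.026912689208984), 88.04252624511719) [561.30982344 159.8373868   59.25702465] [53.92187792 59.9181485  63.22563451]
long [309.3710972  273.71493576]
gearT [278.95915465 312.80821933]
```

View pics/crop.png

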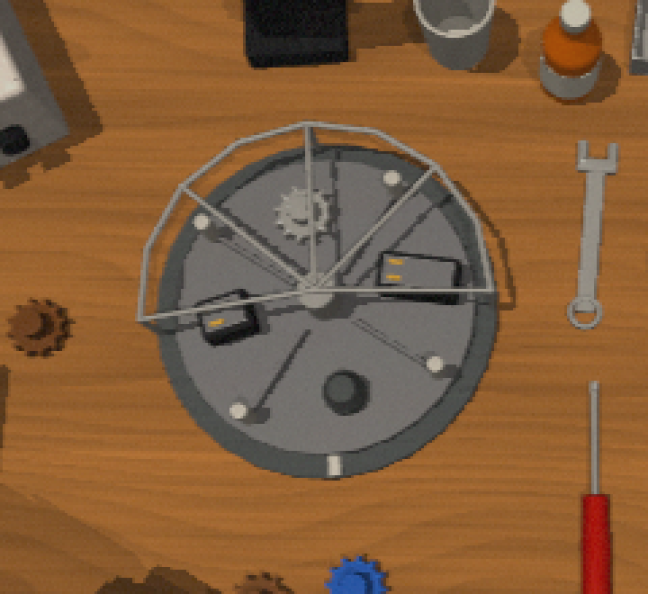

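The pictures agree with the networks:
- **Tester:** on the right, centre (525.4, -216), yaw about 4.6°. The rib at top pixel (468, 250) puts the cover about 20 mm open.
- **Stand:** centre about (541, 235). The front mark at (253, 307) gives a yaw of about 5.7°.
- **Packs:** there are two dark packs, at (285, 237) and (214, 253). The one at (285, 237) measures 71 x 36, so it is the long pack. It sits about 97° anticlockwise of the front. The other is shorter.
- **Gears:** the blue and brown ones on the bench are decoys.

The disc needs about -97°. The peg at (291, 270) can do that in one stroke, all of it clear of the guard.

```bash
cat >> h.py <<'E'
def yaw(o=None):
    R=np.array((o or arm.get_obs())["ee_rot"]); return np.degrees(np.arctan2(R[1,1],R[0,1]))
def go(wps,claw,start=None):
    """wps: (x,y,z,yaw,nrows); prints rows in tool axes"""
    o=arm.get_obs(); print("t",round(o["time_s"],2),"tcp",np.round(o["tool_pos"],1),"yaw",round(yaw(o),1),"F",np.round(o["wrist_force"],1),"open",round(o["opening"],1))
    p=np.array(o["tool_pos"]) if start is None else np.array(start[:3],float); a=yaw(o) if start is None else start[3]
    rows=[]
    for x,y,z,b,n in wps:
        d=(np.array([x,y,z])-p)/n; t=(b-a)/n
        for i in range(n):
            r=np.radians(a); rows.append([claw,round(-d[2]),round(d[0]*np.cos(r)+d[1]*np.sin(r)),round(d[0]*np.sin(r)-d[1]*np.cos(r)),round(-np.radians(t),3)]); a+=t
        p=np.array([x,y,z],float)
    while len(rows)%5: rows.append([claw,0,0,0,0])
    for i in range(0,len(rows),5): print([v for r in rows[i:i+5] for v in r])
E
python3 -c "
from h import *
go([(530,-270,210,94.6,20)],.6)"
```

```text
t 1.75 tcp [216.9 532.5 248.3] yaw 67.8 F [-0.  -0.  -0.8] open 85.3
[0.6, 2, -31, 30, np.float64(-0.023), 0.6, 2, -32, 29, np.float64(-0.023), 0.6, 2, -33, 28, np.float64(-0.023), 0.6, 2, -33, 27, np.float64(-0.023), 0.6, 2, -34, 27, np.float64(-0.023)]
[0.6, 2, -34, 26, np.float64(-0.023), 0.6, 2, -35, 25, np.float64(-0.023), 0.6, 2, -36, 24, np.float64(-0.023), 0.6, 2, -36, 23, np.float64(-0.023), 0.6, 2, -37, 22, np.float64(-0.023)]
[0.6, 2, -37, 22, np.float64(-0.023), 0.6, 2, -38, 21, np.float64(-0.023), 0.6, 2, -38, 20, np.float64(-0.023), 0.6, 2, -39, 19, np.float64(-0.023), 0.6, 2, -39, 18, np.float64(-0.023)]
[0.6, 2, -40, 17, np.float64(-0.023), 0.6, 2, -40, 16, np.float64(-0.023), 0.6, 2, -40, 15, np.float64(-0.023), 0.6, 2, -41, 14, np.float64(-0.023), 0.6, 2, -41, 13, np.float64(-0.023)]
```

Request:
send_rows:
  plan: [0.6,2,-31,30,-0.023,0.6,2,-32,29,-0.023,0.6,2,-33,28,-0.023,0.6,2,-33,27,-0.023,0.6,2,-34,27,-0.023]
  newtons: 40

```text
time_s: 2.25
tool_pos: [295.6, 330.2, 238.4]
ee_rot: [[0.001, 0.267, 0.964], [0.0, 0.964, -0.267], [-1.0, 0.001, 0.001]]
wrist_force: [0.4, -0.1, -0.2]
opening: 34.0
```

Request:
send_rows:
  plan: [0.6,2,-34,26,-0.023,0.6,2,-35,25,-0.023,0.6,2,-36,24,-0.023,0.6,2,-36,23,-0.023,0.6,2,-37,22,-0.023]

```text
time_s: 2.75
tool_pos: [372.9, 129.6, 228.5]
ee_rot: [[0.001, 0.155, 0.988], [0.0, 0.988, -0.155], [-1.0, 0.0, 0.001]]
wrist_force: [1.6, -0.1, -0.6]
opening: 33.9
```

Request:
send_rows:
  plan: [0.6,2,-37,22,-0.023,0.6,2,-38,21,-0.023,0.6,2,-38,20,-0.023,0.6,2,-39,19,-0.023,0.6,2,-39,18,-0.023]

```text
time_s: 3.25
tool_pos: [451.3, -71.8, 218.5]
ee_rot: [[0.001, 0.041, 0.999], [-0.0, 0.999, -0.041], [-1.0, -0.0, 0.001]]
wrist_force: [0.8, 0.1, -0.3]
opening: 34.1
```

Request:
send_rows:
  plan: [0.6,2,-40,17,-0.023,0.6,2,-40,16,-0.023,0.6,2,-40,15,-0.023,0.6,2,-41,14,-0.023,0.6,2,-41,13,-0.023]

```text
time_s: 3.75
tool_pos: [527.2, -273.5, 208.2]
ee_rot: [[0.0, -0.074, 0.997], [0.0, 0.997, 0.074], [-1.0, 0.0, 0.0]]
wrist_force: [0.5, -0.1, 0.7]
opening: 33.9
```

```bash
sed -i 's/round(-np.radians(t),3)/float(round(-np.radians(t),3))/' h.py; python3 -c "
from h import *
go([(530,-270,94,94.6,5),(521.2,-161,94,94.6,20)],.6)"
```

```text
t 3.75 tcp [ 527.2 -273.5  208.2] yaw 94.2 F [ 0.5 -0.1  0.7] open 33.9
[0.6, 23, 1, 1, -0.001, 0.6, 23, 1, 1, -0.001, 0.6, 23, 1, 1, -0.001, 0.6, 23, 1, 1, -0.001, 0.6, 23, 1, 1, -0.001]
[0.6, 0, 5, 0, 0.0, 0.6, 0, 5, 0, 0.0, 0.6, 0, 5, 0, 0.0, 0.6, 0, 5, 0, 0.0, 0.6, 0, 5, 0, 0.0]
[0.6, 0, 5, 0, 0.0, 0.6, 0, 5, 0, 0.0, 0.6, 0, 5, 0, 0.0, 0.6, 0, 5, 0, 0.0, 0.6, 0, 5, 0, 0.0]
[0.6, 0, 5, 0, 0.0, 0.6, 0, 5, 0, 0.0, 0.6, 0, 5, 0, 0.0, 0.6, 0, 5, 0, 0.0, 0.6, 0, 5, 0, 0.0]
[0.6, 0, 5, 0, 0.0, 0.6, 0, 5, 0, 0.0, 0.6, 0, 5, 0, 0.0, 0.6, 0, 5, 0, 0.0, 0.6, 0, 5, 0, 0.0]
```

Request:
send_rows:
  plan: [0.6,23,1,1,0,0.6,23,1,1,0,0.6,23,1,1,0,0.6,23,1,0,-0.004,0.6,22,0,0,0]

```text
time_s: 4.25
tool_pos: [529.4, -267.3, 93.2]
ee_rot: [[-0.0, -0.077, 0.997], [0.0, 0.997, 0.077], [-1.0, 0.0, -0.0]]
wrist_force: [0.3, -0.3, -0.8]
opening: 34.3
```

Request:
send_rows:
  plan: [0.6,0,7,0,0,0.6,0,7,0,0,0.6,0,7,0,0,0.6,0,7,0,0,0.6,0,7,0,0]

```text
time_s: 4.75
tool_pos: [527.3, -232.4, 95.7]
ee_rot: [[0.002, -0.077, 0.997], [-0.002, 0.997, 0.077], [-1.0, -0.002, 0.002]]
wrist_force: [-1.2, -2.4, 0.9]
opening: 34.0
```

Request:
send_rows:
  plan: [0.6,0,7,0,0,0.6,0,7,0,0,0.6,0,7,0,0,0.6,0,7,0,0,0.6,0,7,0,0]

```text
time_s: 5.25
tool_pos: [524.4, -197.1, 94.5]
ee_rot: [[0.001, -0.077, 0.997], [-0.0, 0.997, 0.077], [-1.0, -0.0, 0.001]]
wrist_force: [1.8, -2.4, 1.4]
opening: 34.2
```

Request:
send_rows:
  plan: [0.6,0,7,0,0,0.6,0,7,0,0,0.6,0,7,0,0,0.6,0,7,0,0,0.6,0,4,0,0]

```text
time_s: 5.75
tool_pos: [521.5, -164.9, 94.2]
ee_rot: [[-0.0, -0.078, 0.997], [0.0, 0.997, 0.078], [-1.0, 0.0, -0.0]]
wrist_force: [1.9, -2.7, 1.3]
opening: 33.7
```

Request:
send_rows:
  plan: [0.6,0,2,0,0,0.6,0,2,0,0,0.6,0,2,0,0,0.6,0,1,0,0,0.6,0,0,0,0]

```text
time_s: 6.25
tool_pos: [520.9, -158.6, 94.2]
ee_rot: [[-0.0, -0.077, 0.997], [0.0, 0.997, 0.077], [-1.0, 0.0, -0.0]]
wrist_force: [0.6, -2.3, 0.3]
opening: 34.3
```

Request:
send_rows:
  plan: [0.6,0,2,0,0,0.6,0,2,0,0,0.6,0,1,0,0,0.6,0,1,0,0,0.6,0,0,0,0]

```text
time_s: 6.75
tool_pos: [520.4, -152.5, 94.2]
ee_rot: [[-0.0, -0.077, 0.997], [0.0, 0.997, 0.077], [-1.0, 0.0, -0.0]]
wrist_force: [1.4, -1.0, 0.4]
opening: 34.4
```

Request:
send_rows:
  plan: [0.6,0,1,0,0,0.6,0,1,0,0,0.6,0,1,0,0,0.6,0,0,0,0,0.6,0,0,0,0]

```text
time_s: 7.25
tool_pos: [520.3, -150.4, 94.2]
ee_rot: [[-0.0, -0.077, 0.997], [-0.001, 0.997, 0.077], [-1.0, -0.001, -0.0]]
wrist_force: [-0.3, -4.6, -1.2]
opening: 34.2
```

Force is just starting to rise, so I'm near the stop.

Request:
send_rows:
  plan: [0.6,0,1,0,0,0.6,0,1,0,0,0.6,0,0,0,0,0.6,0,0,0,0,0.6,0,0,0,0]

```text
time_s: 7.75
tool_pos: [520.3, -150.3, 94.1]
ee_rot: [[-0.0, -0.075, 0.997], [-0.005, 0.997, 0.075], [-1.0, -0.005, -0.001]]
wrist_force: [1.0, -11.2, -4.0]
opening: 34.1
```

Request:
send_rows:
  plan: [0.6,0,-5,0,0,0.6,0,-5,0,0,0.6,-10,0,0,0,0.6,-40,0,0,0,0.6,-50,0,0,0]

```text
time_s: 8.25
tool_pos: [519.1, -156.5, 193.8]
ee_rot: [[-0.005, -0.077, 0.997], [0.003, 0.997, 0.077], [-1.0, 0.004, -0.005]]
wrist_force: [0.9, -0.9, -0.2]
opening: 33.7
```

```bash
python3 -c "
from h import *
from m import rect
im,d=arm.get_image('top'); print('handle',rect(cloud('top',d),93,104,(490,550,-200,-120)))
c=np.array([541.3,236]); P=lambda t:c+120*np.array([np.cos(np.radians(t)),np.sin(np.radians(t))])
a=P(239.8); go([(*a,140,150,10),(*a,62,149.8,5)],.6)
print('arc')
n=20; ts=np.linspace(239.8,141,n+1)
go([(*P(t),62,t-90,1) for t in ts[1:]],.75,(*a,62,149.8))"
```

```text
handle (66, ((511.8531799316406, -161.8629150390625), (29.710783004760742, 13.732069969177246), 0.7854380011558533), array([ 511.46667, -161.07379], dtype=float32))
t 8.3 tcp [ 523.4 -158.4  204.1] yaw 94.4 F [ 2.7 -1.   6.2] open 34.3
[0.6, 6, 29, -2, -0.097, 0.6, 6, 29, 1, -0.097, 0.6, 6, 29, 4, -0.097, 0.6, 6, 29, 7, -0.097, 0.6, 6, 28, 9, -0.097]
[0.6, 6, 27, 12, -0.097, 0.6, 6, 26, 14, -0.097, 0.6, 6, 24, 17, -0.097, 0.6, 6, 22, 19, -0.097, 0.6, 6, 20, 21, -0.097]
[0.6, 16, 0, 0, 0.001, 0.6, 16, 0, 0, 0.001, 0.6, 16, 0, 0, 0.001, 0.6, 16, 0, 0, 0.001, 0.6, 16, 0, 0, 0.001]
arc
t 8.3 tcp [ 523.4 -158.4  204.1] yaw 94.4 F [ 2.7 -1.   6.2] open 34.3
[0.75, 0, 10, 0, 0.086, 0.75, 0, 10, 0, 0.086, 0.75, 0, 10, 0, 0.086, 0.75, 0, 10, 0, 0.086, 0.75, 0, 10, 0, 0.086]
[0.75, 0, 10, 0, 0.086, 0.75, 0, 10, 0, 0.086, 0.75, 0, 10, 0, 0.086, 0.75, 0, 10, 0, 0.086, 0.75, 0, 10, 0, 0.086]
[0.75, 0, 10, 0, 0.086, 0.75, 0, 10, 0, 0.086, 0.75, 0, 10, 0, 0.086, 0.75, 0, 10, 0, 0.086, 0.75, 0, 10, 0, 0.086]
[0.75, 0, 10, 0, 0.086, 0.75, 0, 10, 0, 0.086, 0.75, 0, 10, 0, 0.086, 0.75, 0, 10, 0, 0.086, 0.75, 0, 10, 0, 0.086]
```

Request:
send_rows:
  plan: [0.6,6,29,-2,-0.097,0.6,6,29,1,-0.097,0.6,6,29,4,-0.097,0.6,6,29,7,-0.097,0.6,6,28,9,-0.097]

```text
time_s: 8.8
tool_pos: [500.0, -11.1, 164.8]
ee_rot: [[0.001, -0.537, 0.844], [0.001, 0.844, 0.537], [-1.0, 0.0, 0.001]]
wrist_force: [0.1, -0.4, -0.7]
opening: 33.9
```

Request:
send_rows:
  plan: [0.6,6,27,12,-0.097,0.6,6,26,14,-0.097,0.6,6,24,17,-0.097,0.6,6,22,19,-0.097,0.6,6,20,21,-0.097]

```text
time_s: 9.3
tool_pos: [478.6, 134.0, 134.8]
ee_rot: [[0.001, -0.868, 0.496], [0.001, 0.496, 0.868], [-1.0, -0.0, 0.001]]
wrist_force: [0.4, -0.1, 0.3]
opening: 33.9
```

```bash
python3 -c "
from h import *
im,d=arm.get_image('top'); print(find('top','peg0',4))
im,d=arm.get_image('side'); print(find('side','peg0',4))
a=(480.9,132.3); go([(*a,62,149.8,5)],.6)"
```

```text
[(0.9, [597.5, 337.4, 61.0]), (0.61, [439.8, 297.3, 59.6])]
[(0.97, [437.3, 297.8, 61.4]), (0.93, [599.5, 339.9, 59.9]), (0.92, [477.7, 131.8, 59.4]), (0.85, [647.8, 176.9, 63.9])]
t 9.5 tcp [478.7 133.1 134.7] yaw 150.1 F [-0.6 -0.1 -1. ] open 34.4
[0.6, 15, 0, 0, 0.001, 0.6, 15, 0, 0, 0.001, 0.6, 15, 0, 0, 0.001, 0.6, 15, 0, 0, 0.001, 0.6, 15, 0, 0, 0.001]
```

Request:
send_rows:
  plan: [0.6,15,0,0,0,0.6,15,0,0,0,0.6,15,0,0,0,0.6,14,0,0,0,0.6,14,0,0,0]

```text
time_s: 10.0
tool_pos: [479.7, 131.3, 61.4]
ee_rot: [[0.001, -0.865, 0.502], [0.0, 0.502, 0.865], [-1.0, -0.001, 0.001]]
wrist_force: [0.3, -0.3, -0.1]
opening: 34.3
```

Request:
send_rows:
  plan: [0.75,0,0,0,0,0.75,0,10.3,0.4,0.086,0.75,0,10.3,0.4,0.086,0.75,0,10.3,0.4,0.086,0.75,0,10.3,0.4,0.086]

```text
time_s: 10.5
tool_pos: [448.1, 158.0, 62.5]
ee_rot: [[0.002, -0.642, 0.766], [0.0, 0.766, 0.642], [-1.0, -0.001, 0.001]]
wrist_force: [0.5, -1.1, -1.1]
opening: 21.6
```

```bash
python3 -c "
from h import *
c=np.array([541.3,236]); P=lambda t:c+120*np.array([np.cos(np.radians(t)),np.sin(np.radians(t))])
o=arm.get_obs();v=np.array(o['tool_pos'])[:2]-c;print('r,ang',np.hypot(*v),np.degrees(np.arctan2(v[1],v[0]))%360)
im,d=arm.get_image('side'); print(find('side','peg0',4))
"
```

```text
r,ang 121.49338366623093 219.91118689029545
[(0.93, [453.3, 156.3, 60.8]), (0.88, [625.8, 150.2, 61.5]), (0.82, [629.1, 314.3, 57.8]), (0.58, [463.8, 325.9, 61.7])]
```

Request:
send_rows:
  plan: [0.75,0,10.3,0.4,0.086,0.75,0,10.3,0.4,0.086,0.75,0,10.3,0.4,0.086,0.75,0,10.3,0.4,0.086,0.75,0,10.3,0.4,0.086]

```text
time_s: 11.1
tool_pos: [424.3, 203.3, 62.2]
ee_rot: [[0.002, -0.267, 0.964], [-0.0, 0.964, 0.267], [-1.0, -0.001, 0.002]]
wrist_force: [1.1, -1.4, -0.4]
opening: 21.7
```

Request:
send_rows:
  plan: [0.75,0,10.3,0.4,0.086,0.75,0,10.3,0.4,0.086,0.75,0,10.3,0.4,0.086,0.75,0,10.3,0.4,0.086,0.75,0,10.3,0.4,0.086]

```text
time_s: 11.6
tool_pos: [420.9, 254.5, 62.1]
ee_rot: [[0.001, 0.159, 0.987], [-0.0, 0.987, -0.159], [-1.0, 0.0, 0.001]]
wrist_force: [-0.2, -0.2, 0.7]
opening: 21.0
```

Request:
send_rows:
  plan: [0.75,0,10.3,0.4,0.086,0.75,0,10.3,0.4,0.086,0.75,0,10.3,0.4,0.086,0.75,0,10.3,0.4,0.086,0.75,0,0,0,0]

```text
time_s: 12.1
tool_pos: [434.8, 294.1, 62.1]
ee_rot: [[0.002, 0.479, 0.878], [0.001, 0.878, -0.479], [-1.0, 0.002, 0.001]]
wrist_force: [-0.2, 0.3, -0.5]
opening: 20.8
```

```bash
python3 -c "
from h import *
c=np.array([541.3,236])
def A(p): v=np.array(p)[:2]-c; return round(float(np.hypot(*v)),1),round(float(np.degrees(np.arctan2(v[1],v[0]))%360),1)
print('tcp',A(arm.get_obs()['tool_pos']))
for k in('side','top'):
    im,d=arm.get_image(k)
    for l in('peg0','long_pack_center','front_mark'): print(k,l,[(p,q,A(q)) for p,q in find(k,l,4)])
"
```

```text
tcp (121.3, 151.4)
side peg0 [(0.87, [600.9, 337.4, 61.9], (117.6, 59.6)), (0.85, [645.0, 176.1, 60.0], (119.8, 330.0)), (0.85, [482.6, 133.4, 63.1], (118.2, 240.2)), (0.71, [433.4, 294.0, 63.6], (122.5, 151.7))]
side long_pack_center [(0.77, [455.5, 213.6, 37.9], (88.7, 194.6))]
side front_mark []
top peg0 [(0.82, [598.9, 339.2, 63.6], (118.2, 60.8)), (0.66, [438.0, 290.1, 59.0], (116.6, 152.4)), (0.65, [644.5, 180.0, 58.9], (117.4, 331.5)), (0.59, [479.7, 128.8, 61.5], (123.6, 240.1))]
top long_pack_center [(0.98, [458.4, 214.5, 37.7], (85.6, 194.5)), (0.21, [480.9, 128.7, 61.8], (123.1, 240.6))]
top front_mark [(0.82, [399.2, 216.8, 10.7], (143.4, 187.7))]
```

Request:
send_rows:
  plan: [0.75,0,10.3,0.4,0.086,0.75,0,10.3,0.4,0.086,0.75,0,0,0,0,0.75,0,0,0,0,0.6,0,0,0,0]

```text
time_s: 13.0
tool_pos: [444.0, 310.3, 61.2]
ee_rot: [[-0.001, 0.622, 0.783], [-0.0, 0.783, -0.622], [-1.0, -0.001, -0.0]]
wrist_force: [0.3, 0.2, 0.2]
opening: 33.4
```

```bash
python3 -c "
from h import *
c=np.array([541.3,236])
def A(p): v=np.array(p)[:2]-c; return round(float(np.hypot(*v)),1),round(float(np.degrees(np.arctan2(v[1],v[0]))%360),1)
o=arm.get_obs();print('tcp',o['tool_pos'],A(o['tool_pos']),o['opening'])
for k in('side','top'):
    im,d=arm.get_image(k)
    for l in('peg0','long_pack_center','front_mark'): print(k,l,[(p,q,A(q)) for p,q in find(k,l,4)])
"
```

```text
tcp [443.99566675 310.34787197  61.21023276] (122.5, 142.6) 33.351029933959026
side peg0 [(0.95, [617.5, 329.0, 61.4], (120.2, 50.7)), (0.92, [446.4, 308.9, 62.7], (119.7, 142.5)), (0.92, [463.8, 145.9, 64.3], (118.8, 229.3)), (0.66, [630.7, 161.2, 60.0], (116.6, 320.1))]
side long_pack_center [(0.63, [451.8, 226.6, 38.6], (90.0, 186.0)), (0.53, [464.4, 144.6, 65.7], (119.4, 229.9))]
side front_mark [(0.61, [393.9, 218.9, 11.8], (148.4, 186.6))]
top peg0 [(0.93, [633.5, 160.5, 58.3], (119.2, 320.7)), (0.88, [449.7, 305.6, 57.5], (115.0, 142.8)), (0.84, [613.8, 330.6, 60.1], (119.2, 52.5)), (0.75, [463.9, 143.8, 59.8], (120.4, 230.0))]
top long_pack_center [(0.71, [453.9, 224.6, 39.9], (88.1, 187.4))]
top front_mark [(0.71, [612.9, 330.4, 61.7], (118.5, 52.8)), (0.62, [392.5, 215.0, 10.6], (150.3, 188.0)), (0.4, [463.2, 142.5, 64.2], (121.8, 230.1))]
```

The pack sits at 186–187° and the mark at about 187°, so they line up. I'll lift clear and measure the pack.

Request:
send_rows:
  plan: [0.6,-10,0,0,0,0.6,-30,0,0,0,0.0,-40,0,0,0,0.0,-40,-20,-20,0,0.0,-10,-30,-30,0]

```text
time_s: 13.9
tool_pos: [377.6, 304.4, 196.5]
ee_rot: [[0.008, 0.624, 0.781], [0.005, 0.781, -0.624], [-1.0, 0.009, 0.004]]
wrist_force: [-0.4, 0.8, -0.0]
opening: 75.9
```

```bash
python3 - <<'E'
from m import *
for c in("top","side"):
    im,d=arm.get_image(c); P=cloud(c,d)
    if c=="top": I=im
    print(c,"pack",rect(P,52,68,(400,510,180,270)), find(c,"long_pack_center"))
x,y=px("top",(500,220,40)).astype(int)
save("crop2",cv2.resize(I[y-100:y+100,x-110:x+110],None,fx=2.7,fy=2.7,interpolation=3)); print(arm.get_obs()["tool_pos"])
E
```

```text
top pack (454, ((452.9124755859375, 226.22463989257812), (36.004310607910156, 71.33940887451172), 76.17509460449219), array([452.38898, 225.67966], dtype=float32)) [(0.63, [456.4, 225.1, 39.5])]
side pack (426, ((453.68292236328125, 231.71621704101562), (38.434852600097656, 71.2914047241211), 77.88229370117188), array([453.29343, 233.37529], dtype=float32)) [(0.56, [451.0, 225.3, 37.5]), (0.43, [532.0, -285.9, 23.5])]
[374.05624725 303.07829591 192.58069863]
```

View pics/crop2.png

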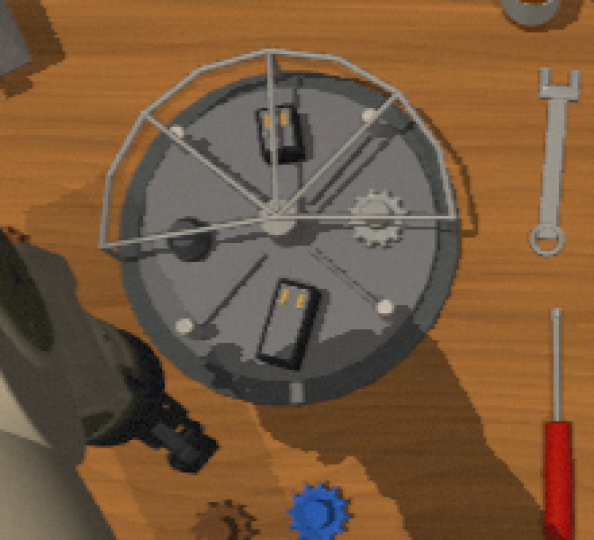

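The long pack, dark with two yellow marks at crop (290, 325), lies in front of the post just behind the metal mark at (297, 392). It is clear of the wires. The short pack is at the back under the guard, the chuck is on the left and the steel gear on the right, all still on the disc.

```bash
python3 -c "
from h import *
go([(453.3,226.5,120,76.5,6),(453.3,226.5,40,76.5,4)],0)"
```

```text
t 14.1 tcp [374.1 303.1 192.6] yaw 51.5 F [ 0.3  0.1 -0.3] open 85.6
[0, 12, -2, 18, -0.073, 0, 12, -3, 18, -0.073, 0, 12, -4, 18, -0.073, 0, 12, -6, 17, -0.073, 0, 12, -7, 17, -0.073]
[0, 12, -8, 16, -0.073, 0, 20, 0, 0, 0.0, 0, 20, 0, 0, 0.0, 0, 20, 0, 0, 0.0, 0, 20, 0, 0, 0.0]
```

Request:
send_rows:
  plan: [0,12,-2,18,-0.073,0,12,-3,18,-0.073,0,12,-4,18,-0.073,0,12,-6,17,-0.073,0,12,-7,17,-0.073]

```text
time_s: 14.6
tool_pos: [440.9, 238.5, 130.1]
ee_rot: [[-0.0, 0.301, 0.954], [-0.0, 0.954, -0.301], [-1.0, -0.0, -0.0]]
wrist_force: [-0.6, -0.0, 0.1]
opening: 85.5
```

Request:
send_rows:
  plan: [0,12,-8,16,-0.073,0,10,0,0,0,0,0,0,0,0,0,0,0,0,0,0,0,0,0,0]

```text
time_s: 15.1
tool_pos: [452.4, 227.3, 109.7]
ee_rot: [[0.0, 0.232, 0.973], [0.0, 0.973, -0.232], [-1.0, 0.0, 0.0]]
wrist_force: [-0.3, -0.1, -0.6]
opening: 85.2
```

```bash
python3 -c "
from h import *
go([(453.3,226.5,40,76.5,5)],0)"
```

```text
t 15.1 tcp [452.4 227.3 109.7] yaw 76.6 F [-0.3 -0.1 -0.6] open 85.2
[0, 14, 0, 0, 0.0, 0, 14, 0, 0, 0.0, 0, 14, 0, 0, 0.0, 0, 14, 0, 0, 0.0, 0, 14, 0, 0, 0.0]
```

Request:
send_rows:
  plan: [0,15,0,0,0,0,15,0,0,0,0,15,0,0,0,0,15,0,0,0,0,10,0,0,0]

```text
time_s: 15.6
tool_pos: [452.1, 227.3, 39.1]
ee_rot: [[0.0, 0.232, 0.973], [0.0, 0.973, -0.232], [-1.0, 0.0, 0.0]]
wrist_force: [0.0, -0.4, 0.9]
opening: 85.2
```

Request:
send_rows:
  plan: [0.4,0,0,0,0,0.5,0,0,0,0,1,0,0,0,0,1,0,0,0,0,1,0,0,0,0]
  newtons: 50

```text
time_s: 16.1
tool_pos: [453.2, 227.2, 40.4]
ee_rot: [[0.002, 0.232, 0.973], [0.001, 0.973, -0.232], [-1.0, 0.001, 0.002]]
wrist_force: [-0.9, 0.8, 7.1]
opening: 35.3
```

Request:
send_rows:
  plan: [1,0,0,0,0,1,-5,0,0,0,1,-15,0,0,0,1,-25,0,0,0,1,-25,0,0,0]

```text
time_s: 16.6
tool_pos: [451.3, 226.3, 109.4]
ee_rot: [[-0.002, 0.233, 0.973], [-0.001, 0.973, -0.233], [-1.0, -0.001, -0.002]]
wrist_force: [0.8, -0.1, -2.5]
opening: 35.9
```

```bash
python3 -c "
from m import *
go([(490,0,190,85,7),(531.5,-291,150,94.6,7)],1)
im,d=arm.get_image('side'); x,y=px('side',(453,226,90)).astype(int)
save('lift',cv2.resize(im[y-100:y+60,x-110:x+110],None,fx=2.7,fy=2.7,interpolation=3))"
```

```text
t 16.6 tcp [451.3 226.3 109.4] yaw 76.5 F [ 0.8 -0.1 -2.5] open 35.9
[1, -12, -30, 13, -0.021, 1, -12, -30, 12, -0.021, 1, -12, -31, 12, -0.021, 1, -12, -31, 11, -0.021, 1, -12, -31, 10, -0.021]
[1, -12, -31, 10, -0.021, 1, -12, -32, 9, -0.021, 1, 6, -41, 10, -0.024, 1, 6, -41, 9, -0.024, 1, 6, -41, 8, -0.024]
[1, 6, -41, 7, -0.024, 1, 6, -42, 6, -0.024, 1, 6, -42, 5, -0.024, 1, 6, -42, 4, -0.024, 1, 0, 0, 0, 0]
```

View pics/lift.png

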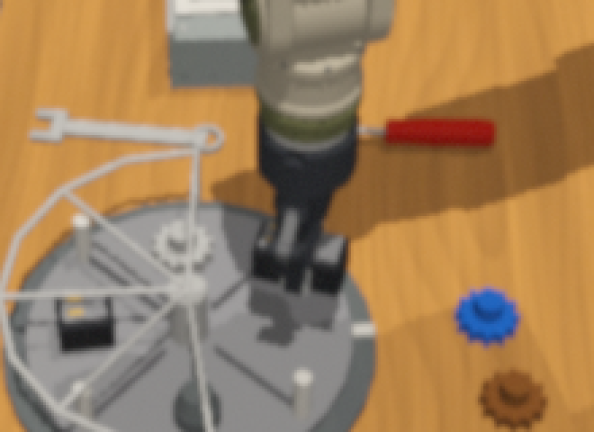

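The pack is held level and clear at (300, 260). The other parts are undisturbed. I'll carry it to the tester.

Request:
send_rows:
  plan: [1,-16,-30,13,-0.021,1,-16,-30,12,-0.021,1,-14,-31,12,-0.021,1,-12,-31,11,-0.021,1,-10,-31,10,-0.021]

```text
time_s: 17.15
tool_pos: [479.8, 64.1, 177.6]
ee_rot: [[-0.0, 0.129, 0.992], [-0.0, 0.992, -0.129], [-1.0, -0.0, -0.0]]
wrist_force: [-0.1, -0.7, -2.4]
opening: 35.5
```

Request:
send_rows:
  plan: [1,-8,-31,10,-0.021,1,-4,-32,9,-0.021,1,0,-41,10,-0.024,1,6,-41,9,-0.024,1,6,-41,8,-0.024]

```text
time_s: 17.65
tool_pos: [510.2, -125.5, 176.8]
ee_rot: [[-0.0, 0.015, 1.0], [0.0, 1.0, -0.015], [-1.0, 0.0, -0.0]]
wrist_force: [0.2, 0.2, -1.8]
opening: 35.5
```

Request:
send_rows:
  plan: [1,6,-41,7,-0.024,1,6,-42,6,-0.024,1,6,-42,5,-0.024,1,6,-42,4,-0.024,1,0,0,0,0]

```text
time_s: 18.15
tool_pos: [535.7, -295.7, 151.1]
ee_rot: [[-0.001, -0.075, 0.997], [-0.001, 0.997, 0.075], [-1.0, -0.001, -0.001]]
wrist_force: [-0.9, 0.6, -3.1]
opening: 35.2
```

```bash
python3 -c "
from m import *
go([(531.5,-291,110,94.6,5)],1)
for c in('top','side'):
    im,d=arm.get_image(c);P=cloud(c,d);save('pre'+c,im)
    print(c,find(c,'well'),find(c,'long_pack_center'),find(c,'tester'),find(c,'cover_handle'))
    print('handle',rect(P,93,104,(480,560,-200,-120)))
    print('tester',rect(P,55,78,(440,620,-420,-60)))
im,_=arm.get_image('side'); x,y=px('side',(526,-250,90)).astype(int)
save('pre',cv2.resize(im[max(0,y-80):y+80,x-110:x+110],None,fx=2.7,fy=2.7,interpolation=3))"
```

```text
t 18.15 tcp [ 535.7 -295.7  151.1] yaw 94.3 F [-0.9  0.6 -3.1] open 35.2
[1, 8, 1, -1, -0.001, 1, 8, 1, -1, -0.001, 1, 8, 1, -1, -0.001, 1, 8, 1, -1, -0.001, 1, 8, 1, -1, -0.001]
top [(0.93, [532.2, -292.0, 17.7])] [(0.56, [551.4, 157.4, 37.0])] [(0.87, [523.2, -215.3, -4.7])] [(0.81, [519.7, -163.7, 86.9])]
handle (139, ((521.0224609375, -161.0384979248047), (48.505859375, 14.631271362304688), 4.870983123779297), array([ 520.7928 , -160.96863], dtype=float32))
tester (4428, ((525.5325317382812, -214.76258850097656), (132.15606689453125, 287.59490966796875), 4.791512966156006), array([ 521.2714 , -166.92291], dtype=float32))
side [(0.56, [529.9, -287.6, 20.8])] [(0.73, [533.7, -289.4, 151.4]), (0.31, [447.1, 308.5, 60.1])] [(0.93, [530.6, -212.2, -0.1]), (0.51, [470.9, 147.9, 64.1])] [(0.56, [522.3, -162.0, 86.1])]
handle (93, ((521.9851684570312, -155.85951232910156), (22.086688995361328, 49.06281280517578), 88.7184066772461), array([ 522.96936, -156.13947], dtype=float32))
tester (2674, ((525.31201171875, -215.2678680419922), (129.65333557128906, 303.64825439453125), 4.222502708435059), array([ 522.7569 , -175.62334], dtype=float32))
```

View pics/pre.png

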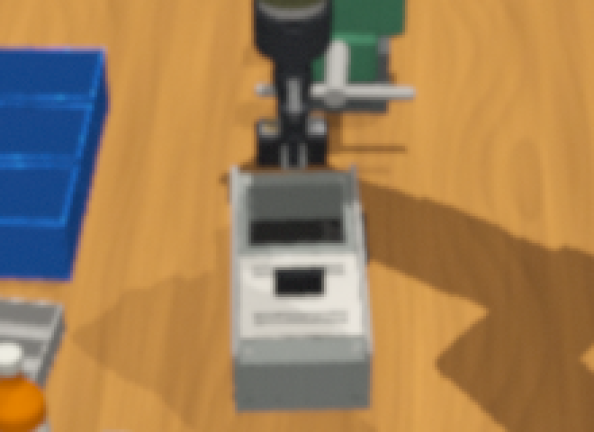

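Request:
send_rows:
  plan: [1,10,2,-2,0,1,15,2,-2,0,1,15,1,0,-0.006,1,15,0,0,0,1,10,0,0,0]

```text
time_s: 19.2
tool_pos: [530.6, -285.0, 86.5]
ee_rot: [[-0.002, -0.086, 0.996], [0.001, 0.996, 0.086], [-1.0, 0.001, -0.001]]
wrist_force: [-0.2, -0.2, -2.3]
opening: 35.1
```

Request:
send_rows:
  plan: [1,10,0,0,0,1,10,0,0,0,1,10,0,0,0,1,8,0,0,0,1,5,0,0,0]

```text
time_s: 19.7
tool_pos: [531.3, -285.7, 44.4]
ee_rot: [[-0.001, -0.086, 0.996], [0.0, 0.996, 0.086], [-1.0, 0.001, -0.001]]
wrist_force: [0.9, -0.3, -2.5]
opening: 35.5
```

Request:
send_rows:
  plan: [1,2,0,0,0,1,1,0,0,0,1,1,0,0,0,1,0,0,0,0,1,0,0,0,0]

```text
time_s: 20.2
tool_pos: [531.7, -286.0, 41.6]
ee_rot: [[0.001, -0.086, 0.996], [-0.0, 0.996, 0.086], [-1.0, -0.0, 0.001]]
wrist_force: [-0.0, 0.3, -2.5]
opening: 35.5
```

Request:
send_rows:
  plan: [1,0,-4,0,0,1,1,0,0,0,1,1,0,0,0,1,1,0,0,0,1,0,0,0,0]

```text
time_s: 20.7
tool_pos: [531.7, -289.6, 38.0]
ee_rot: [[-0.0, -0.086, 0.996], [0.0, 0.996, 0.086], [-1.0, 0.0, -0.0]]
wrist_force: [-0.6, -0.2, -2.5]
opening: 35.3
```

Request:
send_rows:
  plan: [1,1,0,0,0,1,1,0,0,0,1,0,0,0,0,1,0,0,0,0,1,0,0,0,0]

```text
time_s: 21.2
tool_pos: [531.9, -289.8, 36.5]
ee_rot: [[0.0, -0.086, 0.996], [0.0, 0.996, 0.086], [-1.0, -0.0, 0.0]]
wrist_force: [-1.7, 0.5, 0.6]
opening: 35.2
```

Contact: the pack's weight is carried. Now release gently and rise.

Request:
send_rows:
  plan: [1,1,0,0,0,0.56,0,0,0,0,0.5,0,0,0,0,0.4,0,0,0,0,0.4,0,0,0,0]

```text
time_s: 21.7
tool_pos: [531.9, -289.9, 35.1]
ee_rot: [[0.0, -0.086, 0.996], [0.0, 0.996, 0.086], [-1.0, 0.0, 0.0]]
wrist_force: [0.5, 0.3, -0.2]
opening: 51.7
```

Request:
send_rows:
  plan: [0.4,-3,0,0,0,0.4,-7,0,0,0,0.4,-20,0,0,0,0.4,-30,0,0,0,0.4,-40,0,0,0]

```text
time_s: 22.2
tool_pos: [530.8, -289.1, 135.1]
ee_rot: [[-0.003, -0.086, 0.996], [0.002, 0.996, 0.086], [-1.0, 0.002, -0.002]]
wrist_force: [0.6, -0.2, -0.6]
opening: 51.1
```

Request:
send_rows:
  plan: [0.6,-40,20,0,0,0.6,-20,30,0,0,0.6,0,40,0,0,0.6,0,38,0,0,0.6,0,0,0,0]

```text
time_s: 22.7
tool_pos: [519.9, -158.3, 196.4]
ee_rot: [[0.0, -0.09, 0.996], [0.001, 0.996, 0.09], [-1.0, 0.001, 0.0]]
wrist_force: [-0.7, -1.6, -0.3]
opening: 33.9
```

```bash
python3 -c "
from m import *
go([(521,-161,94,94.6,6)],.6)
for c in('top','side'):
    im,d=arm.get_image(c);P=cloud(c,d)
    print(c,find(c,'long_pack_center'))
    print('pack',rect(P,45,63,(490,573,-336,-248)))
im,_=arm.get_image('top'); x,y=px('top',(526,-250,90)).astype(int)
save('placed',cv2.resize(im[y-70:y+90,x-110:x+110],None,fx=2.7,fy=2.7,interpolation=3))"
```

```text
t 22.7 tcp [ 519.9 -158.3  196.4] yaw 95.2 F [-0.7 -1.6 -0.3] open 33.9
[0.6, 17, 0, 0, 0.002, 0.6, 17, 0, 0, 0.002, 0.6, 17, 0, 0, 0.002, 0.6, 17, 0, 0, 0.002, 0.6, 17, 0, 0, 0.002]
[0.6, 17, 0, 0, 0.002, 0.6, 0, 0, 0, 0, 0.6, 0, 0, 0, 0, 0.6, 0, 0, 0, 0, 0.6, 0, 0, 0, 0]
top [(0.73, [521.0, -161.7, 84.4])]
pack (0, ((0.0, 0.0), (0.0, 0.0), 0.0), array([nan, nan], dtype=float32))
side [(0.78, [529.1, -290.5, 35.7])]
pack (253, ((533.5486450195312, -300.899658203125), (74.61438751220703, 70.5540542602539), 0.904547929763794), array([ 532.5358 , -284.13776], dtype=float32))m.py:4: RuntimeWarning: Mean of empty slice.
  Q=P[m][:,:2].astype(np.float32); return len(Q),cv2.minAreaRect(Q),Q.mean(0)
  ret = um.true_divide(
```

View pics/placed.png

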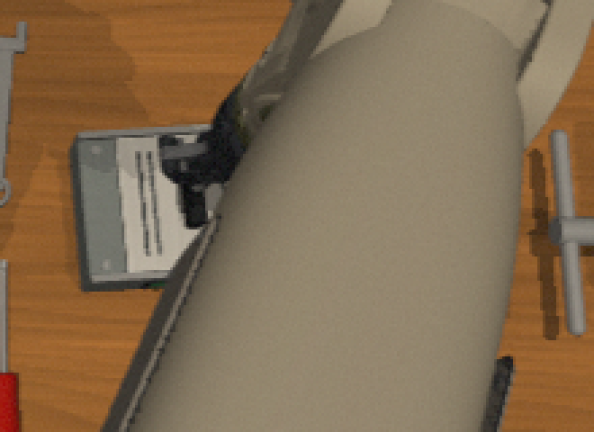

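The top view is blocked by the arm. The side network puts the pack at (529, -290, 36) against an expected z of 38, so I'll check the side picture.

```bash
python3 -c "
from m import *
im,d=arm.get_image('side');P=cloud('side',d)
m=(P[...,2]>50)&(P[...,2]<63)&(abs(P[...,0]-531)<40)&(abs(P[...,1]+290)<32); print(m.sum(),np.percentile(P[m],[2,50,98],axis=0).round(1))
x,y=px('side',(526,-280,60)).astype(int)
save('placed2',cv2.resize(im[max(0,y-50):y+50,x-70:x+70],None,fx=4,fy=4,interpolation=3))"
```

```text
186 [[ 498.  -301.7   50.2]
 [ 534.3 -281.9   55.3]
 [ 564.4 -267.4   61.4]]
```

View pics/placed2.png

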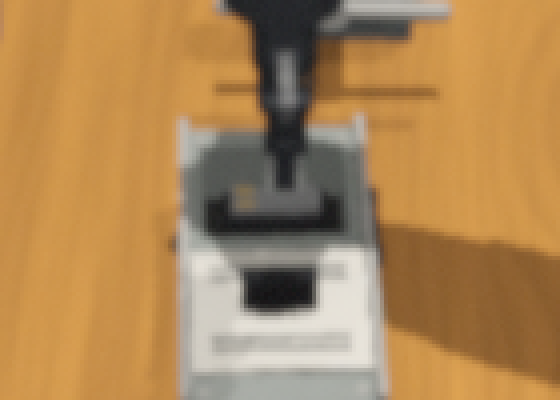

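The pack lies flat in the well at (280, 210), grey step up and below the rim. Now I'll shut the cover.

Request:
send_rows:
  plan: [0.6,25,-2,0,0.01,0.6,25,0,0,0,0.6,25,0,0,0,0.6,20,0,0,0,0.6,7,0,0,0]

```text
time_s: 23.5
tool_pos: [519.6, -164.6, 90.8]
ee_rot: [[-0.004, -0.075, 0.997], [0.002, 0.997, 0.075], [-1.0, 0.002, -0.004]]
wrist_force: [-0.7, 0.1, -0.9]
opening: 34.0
```

Request:
send_rows:
  plan: [0.6,0,-7,0,0,0.6,0,-7,0,0,0.6,0,-7,0,0,0.6,0,-7,0,0,0.6,0,-7,0,0]

```text
time_s: 24.0
tool_pos: [523.9, -199.9, 93.9]
ee_rot: [[0.001, -0.076, 0.997], [-0.0, 0.997, 0.076], [-1.0, -0.0, 0.001]]
wrist_force: [-1.1, 2.3, 1.9]
opening: 34.1
```

Request:
send_rows:
  plan: [0.6,0,-7,0,0,0.6,0,-7,0,0,0.6,0,-7,0,0,0.6,0,-7,0,0,0.6,0,-7,0,0]

```text
time_s: 24.5
tool_pos: [526.8, -234.8, 93.5]
ee_rot: [[0.001, -0.076, 0.997], [-0.0, 0.997, 0.076], [-1.0, -0.0, 0.001]]
wrist_force: [-0.1, 3.0, 2.6]
opening: 34.6
```

Request:
send_rows:
  plan: [0.6,0,-7,0,0,0.6,0,-7,0,0,0.6,0,-7,0,0,0.6,0,-7,0,0,0.6,0,-7,0,0]

```text
time_s: 25.0
tool_pos: [529.2, -269.6, 93.2]
ee_rot: [[0.0, -0.076, 0.997], [0.0, 0.997, 0.076], [-1.0, 0.0, 0.0]]
wrist_force: [1.6, 3.0, 0.3]
opening: 34.4
```

Request:
send_rows:
  plan: [0.6,0,-7,0,0,0.6,0,-7,0,0,0.6,0,-6,0,0,0.6,0,-4,0,0,0.6,0,-2,0,0]

```text
time_s: 25.5
tool_pos: [530.9, -295.4, 93.2]
ee_rot: [[-0.0, -0.076, 0.997], [0.0, 0.997, 0.076], [-1.0, 0.0, -0.0]]
wrist_force: [2.3, 2.7, -0.5]
opening: 34.1
```

Request:
send_rows:
  plan: [0.6,0,-2,0,0,0.6,0,-2,0,0,0.6,0,-1,0,0,0.6,0,0,0,0,0.6,0,0,0,0]

```text
time_s: 26.0
tool_pos: [531.1, -300.0, 93.2]
ee_rot: [[-0.001, -0.076, 0.997], [-0.0, 0.997, 0.076], [-1.0, -0.0, -0.001]]
wrist_force: [-0.2, 1.5, -0.9]
opening: 34.2
```

Request:
send_rows:
  plan: [0.6,0,-1,0,0,0.6,0,-1,0,0,0.6,0,0,0,0,0.6,0,0,0,0,0.6,0,0,0,0]

```text
time_s: 26.5
tool_pos: [531.2, -300.4, 93.1]
ee_rot: [[-0.001, -0.077, 0.997], [0.003, 0.997, 0.077], [-1.0, 0.003, -0.0]]
wrist_force: [0.7, 6.5, 1.4]
opening: 34.4
```

Request:
send_rows:
  plan: [0.6,0,-1,0,0,0.6,0,-1,0,0,0.6,0,0,0,0,0.6,0,0,0,0,0.6,0,0,0,0]

```text
time_s: 27.0
tool_pos: [531.2, -300.5, 93.1]
ee_rot: [[-0.001, -0.078, 0.997], [0.006, 0.997, 0.078], [-1.0, 0.006, -0.0]]
wrist_force: [0.9, 11.2, 3.9]
opening: 34.3
```

Request:
send_rows:
  plan: [0.6,0,7,0,0,0.6,0,5,0,0,0.6,-10,0,0,0,0.6,-40,0,0,0,0.6,-50,0,0,0]

```text
time_s: 27.5
tool_pos: [529.3, -291.6, 192.8]
ee_rot: [[-0.004, -0.076, 0.997], [0.002, 0.997, 0.076], [-1.0, 0.002, -0.004]]
wrist_force: [1.6, -0.9, 0.1]
opening: 33.8
```

Request:
send_rows:
  plan: [0.6,-40,45,-15,0,0.6,0,45,-15,0,0.6,0,45,-15,0,0.6,0,45,-15,0,0.6,0,45,-15,0]

```text
time_s: 28.0
tool_pos: [441.8, -81.0, 226.6]
ee_rot: [[0.002, -0.075, 0.997], [-0.001, 0.997, 0.075], [-1.0, -0.001, 0.002]]
wrist_force: [-0.0, 1.1, 0.8]
opening: 34.2
```

Request:
send_rows:
  plan: [0.6,0,45,-5,0,0.6,0,45,-5,0,0.6,0,20,0,0,0.6,0,0,0,0,0.6,0,0,0,0]

```text
time_s: 28.5
tool_pos: [424.6, 26.8, 226.3]
ee_rot: [[0.002, -0.077, 0.997], [-0.001, 0.997, 0.077], [-1.0, -0.001, 0.002]]
wrist_force: [-0.7, -1.6, 1.0]
opening: 33.9
```

```bash
python3 - <<'E'
from m import *
for c in("top","side"):
    im,d=arm.get_image(c); P=cloud(c,d); save(c+"_end",im)
    print(c,"handle",rect(P,93,106,(480,580,-330,-230)))
    for l in "tester cover_handle short_pack_center chuck_center gear_center oil_bottle screwdriver wrench".split(): print(l,find(c,l,3))
o=arm.get_obs();print(o["time_s"],o["tool_pos"])
E
```

```text
top handle (147, ((530.6644287109375, -290.460205078125), (48.83869552612305, 14.915384292602539), 3.899299383163452), array([ 530.5249, -289.8594], dtype=float32))
tester [(0.66, [524.2, -214.9, -1.1])]
cover_handle [(0.82, [531.5, -287.9, 84.3])]
short_pack_center [(0.55, [624.3, 246.3, 41.0]), (0.34, [549.0, 155.4, 42.1])]
chuck_center [(0.66, [533.5, 325.1, 38.2]), (0.63, [550.7, 153.7, 36.1])]
gear_center [(0.85, [296.3, 196.2, 11.0]), (0.72, [515.0, 497.1, 16.1]), (0.72, [279.9, 282.3, 13.2])]
oil_bottle [(0.62, [764.7, 21.1, -4.7]), (0.15, [530.6, -289.7, 85.6])]
screwdriver [(0.56, [764.5, 18.1, -3.6]), (0.31, [624.2, 246.5, 39.2])]
wrench []
side handle (87, ((532.0385131835938, -287.1020202636719), (49.11244583129883, 21.27311134338379), 4.727247714996338), array([ 532.5079 , -285.22388], dtype=float32))
tester [(0.82, [531.1, -211.7, 3.3])]
cover_handle [(0.89, [537.2, -291.8, 89.8])]
short_pack_center [(0.7, [623.4, 244.5, 40.8])]
chuck_center [(0.83, [530.4, 325.6, 41.0])]
gear_center [(0.96, [518.1, 499.2, 14.7]), (0.9, [296.0, 197.5, 14.1]), (0.74, [279.1, 277.8, 15.3])]
oil_bottle [(0.95, [769.6, 17.9, -1.6]), (0.21, [378.1, -8.8, -4.1])]
screwdriver [(0.68, [380.0, -6.0, -8.1])]
wrench [(0.69, [612.4, -1.3, -2.5])]
29.4 [424.07196428  27.19467825 225.55305437]
```

View pics/top_end.png

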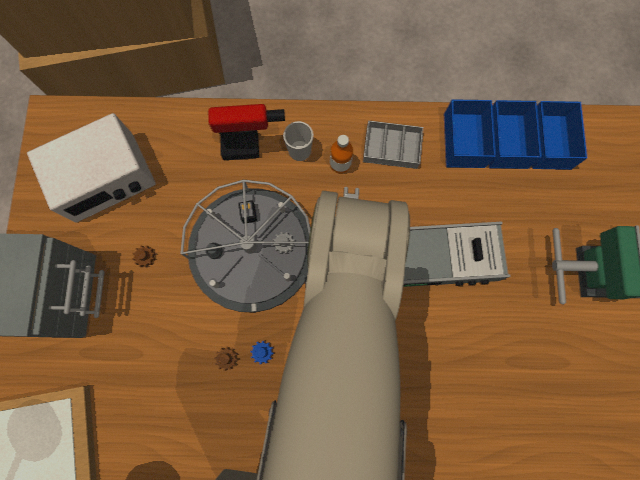

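The cover is shut, with its rib at (477, 250). The short pack (248, 211), chuck (214, 250) and steel gear (284, 243) are still on the disc. The bottle, wrench and screwdriver have not moved.

```bash
python3 -c "
from bench import arm
print(arm.close_job())"
```

```text
the job is handed in; nothing more can be done
None
```

The long battery pack is in the tester's well with the cover fully shut, and I handed the job in at about 29 s of the 72 s allowed.

**What I did:**
- **Opened the cover:** I pushed it to its stop, where the force rose to 11 N.
- **Turned the carousel:** one peg stroke of about -97° brought the pack to within about 1° of the metal mark.
- **Moved the pack:** I gripped it, carried it over, lowered it until its weight was taken by the well floor, and released it.
- **Shut the cover:** I pushed it to its stop, again at 11 N, and moved the arm clear.

**Last checks:**
- **Cover:** the rib is at (530.7, -290.5), 129.5 mm from its fully open position. That matches the 130 mm travel.
- **Pack:** before the cover went over it, the side camera showed it flat in the well and below the rim. The top view was blocked by the arm then.
- **Other parts:** the short pack, chuck and steel gear are still on the disc.
- **Bystanders:** both cameras found the bottle where it started. The wrench and screwdriver were confirmed by the side camera only, to within about 6 mm, because the arm hid them from the top camera.

**Disagreements:** with the arm in the way, the top camera's networks gave some false hits, including one for the pack and one for the screwdriver. The networks also missed the steel gear in both final pictures, but I could see it on the disc in the top one.

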